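# Put the slide box away in the bench drawer

### The job

Put the small oblong slide box away: lower it into the open drawer of the grey bench-top drawer unit so that it lies flat on the drawer's floor, the way up it stands now, and let go of it. Set it down, do not let it drop: there are glass slides in it. Then slide the drawer fully shut.

Things in the scene. Friction and masses are not known exactly. Their poses are not given: they have to be found in the camera images.
- slide_box_center (a point): Centre (half-way up, 17 mm above the bench) of the slide box: loose lidded grey plastic box, 84 mm long (its x), 46 wide (y), 34 high (z up), about 0.2 kg, dark seam round it, paper label on top. The only low oblong box on the bench, right of the drawer unit; a square pipette-tip rack (70 x 70 x 51) and a round jar (58 across, 66 high) stand near it in changing places.
- drawer_floor (a point): Centre of the drawer's inner floor (its top face), 22 mm above the bench; moves with the drawer. x points the way the drawer slides shut, y across, z up. Floor 195 mm (x) by 218 (y), walls 46 high; front panel top 76 mm above the bench. With the drawer open by q only the foremost q minus 6 mm of floor is uncovered. Grey unit 240 deep, 260 wide, 90 high; petri dishes at the back of its top.
- unit_drawer0_handle (a point): Middle of the drawer's handle: level round steel bar, 11 mm thick, 120 long (along y), 35 in front of the drawer's white front panel, 52 above the bench, nothing above or in front of it. Moves with the drawer; axes as the floor's (x points the way it slides shut).
- unit_drawer0 (a joint): How far the drawer is open, in m: 0 is fully shut (against a stop), larger is farther out; it starts 0.13 to 0.16 open and can go out to 0.165. The drawer runs freely (about 1 N of friction), stays where it is left and weighs 0.6 kg empty.
There are look-alikes about, which are no part of the job. Leave any yellow look-alike of the part that bears slide_box_center alone.

How it is judged:
On the way:
1. the slide box lies flat on the floor of the drawer, let go, while the drawer is still open by more than 60 mm (x of slide_box_center in the frame of drawer_floor between -0.1 and 0.1 m and y of slide_box_center in the frame of drawer_floor between -0.11 and 0.11 m and z of slide_box_center in the frame of drawer_floor between 0.01 and 0.026 m and angle between slide_box_center's own z axis and vertical below 0.18 rad and contact force between slide_box and the fingers below 0.05 N and value of joint unit_drawer0 above 0.06 m), for 0.2 s.
At the end, for the whole second after the job is handed in: The drawer is shut to within 10 mm; the slide box lies inside it on its floor (its centre 10 to 26 mm above the floor, within 100 mm of the floor's centre along x and 110 mm along y), the same way up as at the start and level to about 10 degrees, let go and at rest (x of slide_box_center in the frame of drawer_floor between -0.1 and 0.1 m and y of slide_box_center in the frame of drawer_floor between -0.11 and 0.11 m and z of slide_box_center in the frame of drawer_floor between 0.01 and 0.026 m and angle between slide_box_center's own z axis and vertical below 0.18 rad and contact force between slide_box and the fingers below 0.05 N and value of joint unit_drawer0 below 0.01 m and linear speed of slide_box below 0.03 m/s); the robot touches nothing.
It fails at once if the slide box is dropped (it moves at more than 0.9 m/s while the fingers do not touch it, as after a fall of about 40 mm) (contact force between slide_box and the fingers below 0.05 N and linear speed of slide_box above 0.9 m/s).
It also fails if it takes over 54 s, if anything falls off the work surface, if the arm or the gripper's body presses on something with over 40 N, if the wrist force passes 120 N, or if a joint passes its speed limit or range.

### The arm

A 7-joint arm with a two-finger parallel gripper is mounted at the origin on the work surface. World frame = base frame: x ahead of the robot, y to its left, z up, the work surface at z = 0. Lengths are in m, angles in rad, forces in N, time in s.
With the tool pointing down it reaches from about 0.425 to 0.925 m from the base axis. Payload 6.8 kg.
Tool frame: the origin (TCP) lies between the finger pads; the fingertips stand 22 mm ahead of it and the grasp point (between the pads) lies 3 mm ahead of it; z points along the fingers, y is the direction in which the jaws open and shut (so a half turn about z gives the same grasp; the last joint's range is limited). The gripper opens to 85 mm and grips with 20 to 120 N. Pads are 22 mm wide; open, the fingers measure 114 mm over their backs; the gripper's body (76 mm by 85 mm) begins 54 mm behind the grasp point. The pads swing forward as they close: fully open they stand 13 mm farther back than shut.
Start: joints at [1.156, 0.477, 0.022, 1.555, -0.011, 1.109, -0.083], TCP at [0.204, -0.643, 0.253] pointing down, gripper open.
Joint ranges: [-2.96, 2.96], [-0.34, 2.1], [-1.41, 1.46], [0.24, 2.44], [-1.37, 4.51], [0.17, 1.92], [-2.96, 2.96]. Speed limits (rad/s): [2.39, 2.39, 3.14, 3.14, 3.14, 3.14, 3.14].

### API

Orientations are given as a unit quaternion [w, x, y, z].
In Python, from station import bot gives the robot as it stands. The module is installed in compiled form; this text tells all that it offers.
- The arm moves only by the tool drive_tool, never from a script. Its argument "series" is one flat list of numbers, 7 for each row, row after row: the opening, from -1 (shut) to 1 (fully open), then the shift along the tool's x, y, z in mm, then the turn, a rotation vector about the tool's x, y, z in rad. In form: [jaw, x, y, z, wx, wy, wz, jaw, x, y, z, wx, wy, wz, ...]. A call has 1 to 12 rows; each row shifts and turns the commanded pose from where the row before left it, along the tool's axes as they then stand; what a row does not reach is not made up. A row lasts 1/8 s, in which the tool goes at most 62.5 mm and 10.7 degrees, less where a joint would pass 70% of its speed; a pose out of reach is approached as far as the arm can. A call with a gripper value outside its range is refused whole. The fingers move at their own pace and stop on an object; "force" is the grip in N (left out, the last holds). Time passes only in rows, so rows that do not move let the fingers close. It gives the time, the measured TCP pose, the force and the opening at its end, in the units of the state.
- bot.get_obs(): the state, without advancing time (a new reading comes with each control period).
- bot.read_camera(name): name is "scene" or "side" or "wrist"; returns a dict with "pixels" (480x640x3 uint8, blue, green, red), "camera_matrix" (3x3 intrinsics, pixels), "rvec" (rotation vector, rad) and "tvec" (3), from world to camera coordinates, as OpenCV has them. Camera axes: x right, y down, z forward; pixel columns grow to the right and rows downward; lengths in m; the calibration is good to about 2 mm. A picture is of the moment at which its call begins. There is no depth.
- bot.hand_in(): hands the job in, once; it reports no verdict.
The state is a dict: "t": time; "q": joint angles; "joint_vel": joint speeds; "joint_torque": joint torques, N m; "eef_pos": TCP position; "tool_rot": TCP orientation; "contact_force": force on the tool from outside, world axes, zero at the start; "torque": the same for the moment, N m; "gripper_width": opening from 0.0 (shut) to 1.0 (fully open).
Only numpy, scipy, OpenCV 4.12 (cv2) and the standard library are available. Lean on these libraries where they do the work, as an engineer would, in place of code of your own. Each camera call takes 0.05 s, during which the arm holds its last target. There are 200 camera calls.

## Working session

There is one attempt and no reset: what is moved stays moved. The work goes in short steps, Python scripts to look and compute and a tool call to move; the robot and the scene stay as the last step left them, time stands still between calls to the robot, and variables do not carry over. Pictures are saved under pics/ and viewed, about 8 in all and at most 12, crops included, and the job is handed in when it is done.

Besides the shell and the picture viewer there is one more tool, called after "Call:" as a command line: name --argument value ..., lists and objects as JSON in quotes. drive_tool: Moves the arm, as the interface text tells. Its arguments: {"type":"object","properties":{"series":{"type":"array"},"force":{"type":"number"}},"required":["series"]}

```bash
mkdir -p pics; cat > h.py <<'E'
import numpy as np, cv2
from station import bot
def snap(n,f):
    d=bot.read_camera(n); cv2.imwrite(f'pics/{f}.png',d['pixels'])
    np.savez(f'pics/{f}.npz',K=d['camera_matrix'],r=d['rvec'],t=d['tvec']); return d
def ray(f,uv,z):
    d=np.load(f'pics/{f}.npz'); R=cv2.Rodrigues(d['r'])[0]; t=d['t'].reshape(3)
    c=-R.T@t; v=R.T@np.linalg.inv(d['K'])@np.array([uv[0],uv[1],1.])
    return c+v*(z-c[2])/v[2]
def proj(f,P):
    d=np.load(f'pics/{f}.npz'); return cv2.projectPoints(np.float64(P).reshape(-1,3),d['r'],d['t'],d['K'],None)[0].reshape(-1,2)
E
python3 - <<'E'
from h import *
for n in('scene','side','wrist'):
    snap(n,n+'0'); d=np.load(f'pics/{n}0.npz');print(n,-cv2.Rodrigues(d['r'])[0].T@d['t'].reshape(3))
o=bot.get_obs();print(o['eef_pos'],o['tool_rot'],o['t'])
E
```

```text
scene [0.98984036 0.32914773 0.87498213]
side [ 0.43803909 -0.79343939  0.94933022]
wrist [ 0.2803971  -0.61941693  0.37337349]
[ 0.20372298 -0.64307251  0.25252282] [-7.20062069e-04  9.88256522e-01  1.52802167e-01 -1.58628692e-04] 0.15
```

View pics/scene0.png

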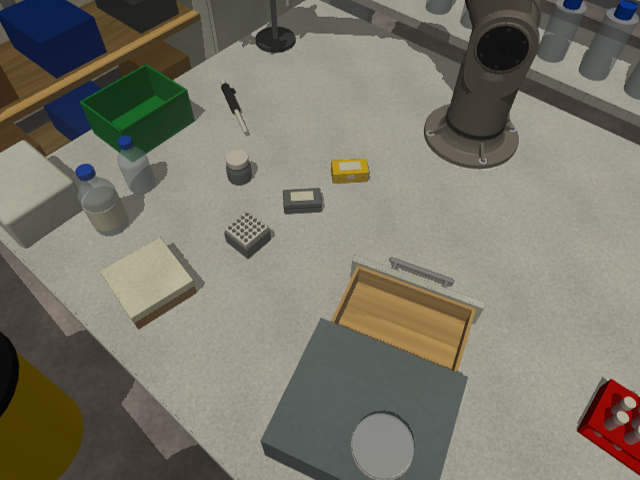

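View pics/side0.png

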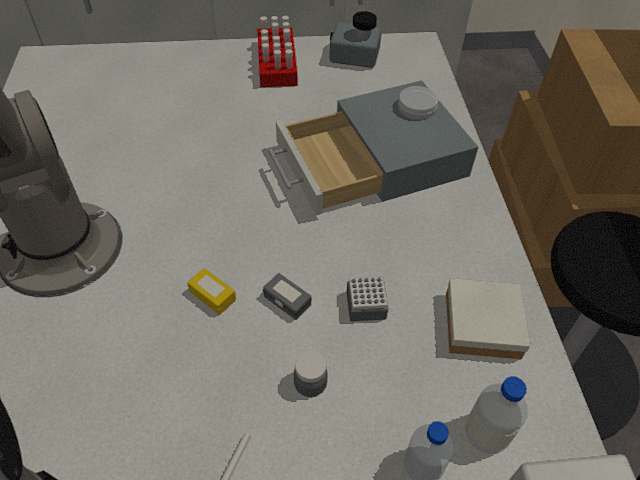

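The scene view shows the grey slide box at about (302,200) and the open drawer with its handle at about (421,271). The side view has them at (287,295) and (283,168). The yellow look-alike is separate, at scene (350,170). Next I'll enlarge crops for corner picking.

```bash
python3 - <<'E'
from h import *
def crop(f,x,y,w,h,s): return cv2.resize(cv2.imread(f'pics/{f}.png')[y:y+h,x:x+w],None,fx=s,fy=s,interpolation=cv2.INTER_CUBIC)
a=np.hstack([crop('scene0',275,180,57,40,7),crop('side0',255,268,57,40,7)])
b=np.hstack([crop('scene0',320,245,200,140,2),crop('side0',250,90,200,140,2)])
b=cv2.copyMakeBorder(b,0,0,0,max(0,a.shape[1]-b.shape[1]),0)[:, :a.shape[1]] if 0 else b
w=min(a.shape[1],b.shape[1],800)
cv2.imwrite('pics/c1.png',np.vstack([a[:,:798],np.pad(b,((0,0),(0,0),(0,0)))[:,:798]]))
E
```

```text
(no output)
```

View pics/c1.png

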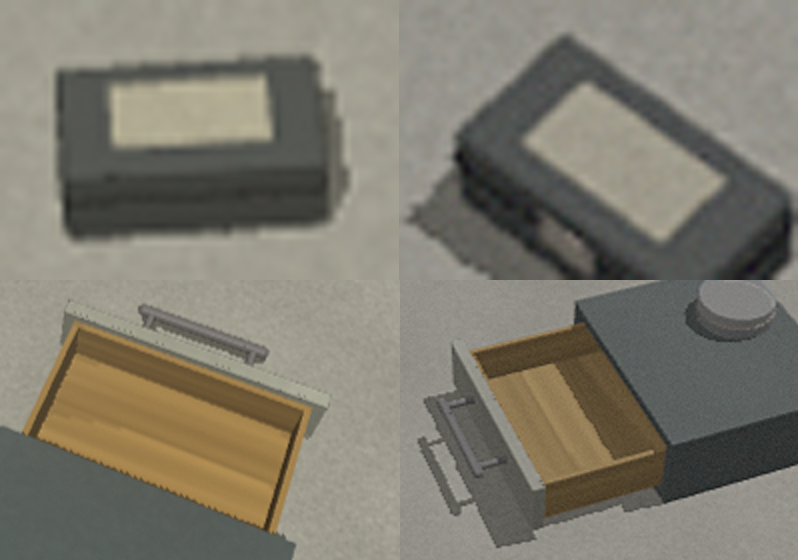

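```bash
python3 - <<'E'
from h import *
np.set_printoptions(precision=4,suppress=True)
s=lambda x,y:(x/7+275-.43,y/7+180-.43); S=lambda x,y:((x-399)/7+255-.43,y/7+268-.43)
b=lambda x,y:(x/2+320,(y-280)/2+245); B=lambda x,y:((x-400)/2+250,(y-280)/2+90)
def show(n,f,pts,z):
    P=np.array([ray(f,p,z) for p in pts]); print(n,P[:,:2].tolist() if 0 else P[:,:2].round(4).tolist(),'mean',P.mean(0)); return P
P=show('box sc','scene0',[s(60,72),s(318,60),s(325,165),s(64,175)],.034)
d=P[1]-P[0]+P[2]-P[3]; print(np.linalg.norm(d)/2,np.degrees(np.arctan2(d[1],d[0])),np.linalg.norm(P[3]-P[0]))
P=show('box si','side0',[S(567,38),S(790,190),S(460,135)],.034); d=P[1]-P[0];print(np.linalg.norm(d),np.degrees(np.arctan2(d[1],d[0])),np.linalg.norm(P[2]-P[0]),(P[1]+P[2])/2)
for f,c,l in(('scene0',b,[((142,309),(264,354)),((66,300),(328,397)),((0,427),(295,545))]),('side0',B,[((430,401),(487,472)),((455,342),(545,487)),((577,302),(668,445))])):
  for (p,q),z,n in zip(l,(.052,.076,.09),('handle','panel','unit')):
    P=show(f+n,f,[c(*p),c(*q)],z); d=P[1]-P[0]; print('   ',np.linalg.norm(d),np.degrees(np.arctan2(d[1],d[0])))
E
```

```text
box sc [[0.4651, -0.2119], [0.4074, -0.1529], [0.4394, -0.1228], [0.4957, -0.1818]] mean [ 0.4519 -0.1673  0.034 ]
0.0820473287486251 134.01635651044194 0.04295307702068872
box si [[0.4395, -0.1234], [0.4962, -0.1781], [0.4094, -0.1532]] mean [ 0.4484 -0.1516  0.034 ]
0.07874862021272103 -44.00739028552112 0.04244098946814843 [ 0.4528 -0.1657  0.034 ]
scene0handle [[0.4718, 0.0852], [0.4379, 0.2036]] mean [0.4549 0.1444 0.052 ]
    0.12320514209395526 105.97957591270543
scene0panel [[0.5262, 0.0308], [0.4553, 0.2749]] mean [0.4908 0.1528 0.076 ]
    0.25416975466838604 106.1988555023456
scene0unit [[0.6769, 0.0751], [0.602, 0.3234]] mean [0.6395 0.1992 0.09  ]
    0.2593354859801323 106.76798058541476
side0handle [[0.4259, 0.2061], [0.4825, 0.0896]] mean [0.4542 0.1478 0.052 ]
    0.12951168141498662 -64.09700022764446
side0panel [[0.4583, 0.2778], [0.5392, 0.0399]] mean [0.4988 0.1589 0.076 ]
    0.25124138625500203 -71.22742299216249
side0unit [[0.6044, 0.3235], [0.6718, 0.0773]] mean [0.6381 0.2004 0.09  ]
    0.2552721163292036 -74.69099603013895
```

Call:
drive_tool --series '[1,0,0,0,0,0,-0.171,1,0,0,0,0,0,-0.171,1,0,0,0,0,0,-0.171,1,0,0,0,0,0,-0.171,1,0,0,0,0,0,-0.171,1,0,0,0,0,0,-0.171,1,0,0,0,0,0,-0.171,1,0,0,0,0,0,-0.171,1,0,0,0,0,0,-0.171,1,0,0,0,0,0,-0.171,1,0,0,0,0,0,-0.171,1,0,0,0,0,0,-0.171]' --force 40

```text
t: 1.65
eef_pos: [0.2037, -0.6433, 0.2529]
tool_rot: [-0.0, 0.379, 0.925, 0.0]
contact_force: [0.6, -0.4, -0.0]
gripper_width: 1.003
```

```bash
cat >> h.py <<'E'
from scipy.spatial.transform import Rotation as Ro
def togo(x,y,z):
    o=bot.get_obs(); w,a,b,c=o['tool_rot']; R=Ro.from_quat([a,b,c,w])
    print('t',round(o['t'],2),'tcp',o['eef_pos'].round(4),'yaw',np.degrees(np.arctan2(R.as_matrix()[1,0],R.as_matrix()[0,0])).round(2),'zax',R.as_matrix()[:,2].round(4),'F',np.round(o['contact_force'],1),'w',o['gripper_width'],'q',np.round(o['q'],2))
    print('tool mm',(R.inv().apply(np.array([x,y,z])-o['eef_pos'])*1000).round(1))
E
python3 -c "
from h import *; togo(.4522,-.1668,.15)"
```

```text
t 1.65 tcp [ 0.2037 -0.6433  0.2529] yaw 135.47 zax [-4.e-04  7.e-04 -1.e+00] F [ 0.6 -0.4 -0. ] w 1.002967292293358 q [ 1.46  0.51 -0.41  1.53  0.22  1.14  1.8 ]
tool mm [156.9 513.9 103.1]
```

Call:
drive_tool --series '[1,14.3,46.7,9.4,0,0,0,1,14.3,46.7,9.4,0,0,0,1,14.3,46.7,9.4,0,0,0,1,14.3,46.7,9.4,0,0,0,1,14.3,46.7,9.4,0,0,0,1,14.3,46.7,9.4,0,0,0,1,14.3,46.7,9.4,0,0,0,1,14.3,46.7,9.4,0,0,0,1,14.3,46.7,9.4,0,0,0,1,14.3,46.7,9.4,0,0,0,1,14.3,46.7,9.4,0,0,0,1,0,0,0,0,0,0]'

```text
t: 3.15
eef_pos: [0.4561, -0.1642, 0.1496]
tool_rot: [-0.0, 0.378, 0.926, 0.001]
contact_force: [0.3, -0.9, -0.6]
gripper_width: 1.002
```

```bash
python3 -c "
from h import *; togo(.4522,-.1668,.15)
d=snap('wrist','w1')
print(proj('w1',[.4522,-.1668,.034]), d['camera_matrix'][0,0])"
```

```text
t 3.15 tcp [ 0.4561 -0.1642  0.1496] yaw 135.57 zax [ 4.0e-04  2.1e-03 -1.0e+00] F [ 0.3 -0.9 -0.6] w 1.0017000387683763 q [ 0.73  0.37 -0.61  2.06  0.29  0.79  0.74]
tool mm [ 0.9 -4.6 -0.4]
[[308.52369973 246.05397809]] 336.020740994588
```

View pics/w1.png

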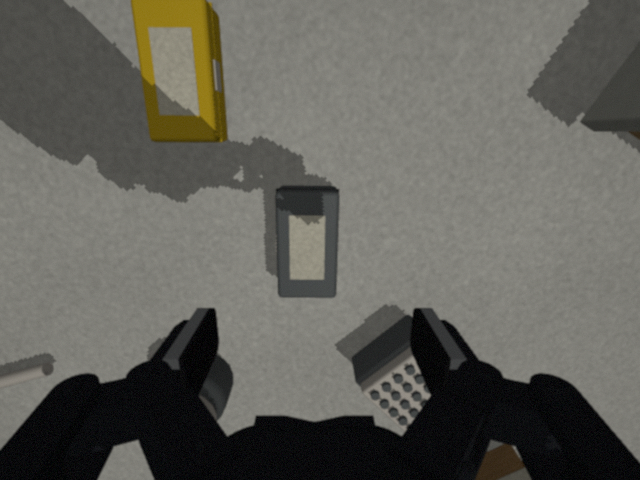

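The wrist view shows the grey box top centred at (308,243), against a projected (308.5,246), so it's centred and aligned. The rack is near the right-hand finger, so I'll check clearance there.

```bash
python3 -c "
from h import *
b=np.array([.4527,-.1668]);a=np.radians(135.5);R=np.array([[np.cos(a),np.sin(a)],[np.sin(a),-np.cos(a)]])
for f,p,z in(('w1',(413,318),.051),('w1',(355,360),.051),('side0',(350,281),.051),('side0',(349,318),.0),('w1',(308,243),.034)):
  P=ray(f,p,z)[:2];print(P.round(4),((P-b)@R*1000).round(1))
togo(.4527,-.1668,.027)"
```

```text
[ 0.5426 -0.147 ] [-50.2  77.1]
[ 0.5397 -0.2025] [-87.1  35.5]
[ 0.5713 -0.165 ] [-83.3  84.4]
[ 0.5661 -0.2134] [-113.6   46.2]
[ 0.4502 -0.1654] [ 2.7 -0.7]
t 3.2 tcp [ 0.455  -0.1666  0.1496] yaw 135.38 zax [-5.e-04  7.e-04 -1.e+00] F [-0.5 -1.4  0.6] w 1.0015342619052996 q [ 0.73  0.37 -0.61  2.06  0.29  0.79  0.74]
tool mm [  1.5  -1.8 122.6]
```

Call:
drive_tool --series '[1,2,-2,20,0,0,0,1,0,0,25,0,0,0,1,0,0,25,0,0,0,1,0,0,25,0,0,0,1,0,0,17,0,0,0,1,0,0,10,0,0,0,1,0,0,0,0,0,0,1,0,0,0,0,0,0]'

```text
t: 4.2
eef_pos: [0.4523, -0.1686, 0.0285]
tool_rot: [0.001, 0.382, 0.924, 0.0]
contact_force: [0.3, 0.0, -0.3]
gripper_width: 0.999
```

Call:
drive_tool --series '[0,0,0,0,0,0,0,-1,0,0,0,0,0,0,-1,0,0,0,0,0,0,-1,0,0,0,0,0,0,-1,0,0,0,0,0,0,-1,0,0,0,0,0,0,-1,0,0,0,0,0,0,-1,0,0,0,0,0,0]'

```text
t: 5.2
eef_pos: [0.4521, -0.1685, 0.0284]
tool_rot: [0.0, 0.381, 0.924, -0.0]
contact_force: [-2.2, -0.8, 6.6]
gripper_width: 0.531
```

Call:
drive_tool --series '[-1,0,0,-10,0,0,0,-1,0,0,-20,0,0,0,-1,0,0,-30,0,0,0,-1,0,0,-30,0,0,0,-1,0,0,-30,0,0,0,-1,0,0,-10,0,0,0,-1,0,0,0,0,0,0]'

```text
t: 6.08
eef_pos: [0.4518, -0.1686, 0.1581]
tool_rot: [0.0, 0.382, 0.924, -0.0]
contact_force: [-0.7, -0.7, -1.2]
gripper_width: 0.529
```

Call:
drive_tool --series '[-1,0,0,0,0,0,-0.107,-1,0,0,0,0,0,-0.107,-1,0,0,0,0,0,-0.107,-1,0,0,0,0,0,-0.107,-1,0,0,0,0,0,-0.107,-1,0,0,0,0,0,-0.107,-1,0,0,0,0,0,-0.107,-1,0,0,0,0,0,-0.107,-1,0,0,0,0,0,-0.107,-1,0,0,0,0,0,-0.107,-1,0,0,0,0,0,0]'

```text
t: 7.45
eef_pos: [0.451, -0.1682, 0.1566]
tool_rot: [-0.001, -0.143, 0.99, 0.001]
contact_force: [0.5, -0.4, -1.2]
gripper_width: 0.531
```

```bash
python3 -c "
from h import *; togo(.572,.181,.155)"
```

```text
t 7.45 tcp [ 0.451  -0.1682  0.1566] yaw -163.6 zax [-0.002   0.0015 -1.    ] F [ 0.5 -0.4 -1.2] w 0.531186912270457 q [ 0.94  0.41 -0.85  2.05  0.41  0.85  1.7 ]
tool mm [-214.7  300.8    1.9]
```

Call:
drive_tool --series '[-1,-12,17,0,0,0,0,-1,-21,30,0,0,0,0,-1,-22,30,0,0,0,0,-1,-22,31,0,0,0,0,-1,-22,31,0,0,0,0,-1,-22,31,0,0,0,0,-1,-22,30,0,0,0,0,-1,-22,30,0,0,0,0,-1,-21,30,0,0,0,0,-1,-17,24,0,0,0,0,-1,-12,17,0,0,0,0,-1,0,0,0,0,0,0]'

```text
t: 8.95
eef_pos: [0.5722, 0.1832, 0.1571]
tool_rot: [-0.001, -0.144, 0.99, 0.001]
contact_force: [-1.3, -0.9, -1.5]
gripper_width: 0.531
```

```bash
python3 - <<'E'
from h import *
togo(.572,.181,.051)
snap('wrist','w2');snap('side','s2')
w=cv2.imread('pics/w2.png');s=cv2.resize(cv2.imread('pics/s2.png')[80:240,240:480],None,fx=1.66,fy=1.66)
w=cv2.resize(w,(400,300)); cv2.imwrite('pics/c2.png',np.hstack([w,np.pad(s,((0,300-s.shape[0]),(0,0),(0,0)))]))
E
```

```text
t 8.95 tcp [0.5722 0.1832 0.1571] yaw -163.49 zax [-0.0012  0.001  -1.    ] F [-1.3 -0.9 -1.5] w 0.5310431239166665 q [ 0.19  0.6  -0.82  1.78  0.52  0.99  1.02]
tool mm [  0.7  -2.2 106.1]
```

View pics/c2.png

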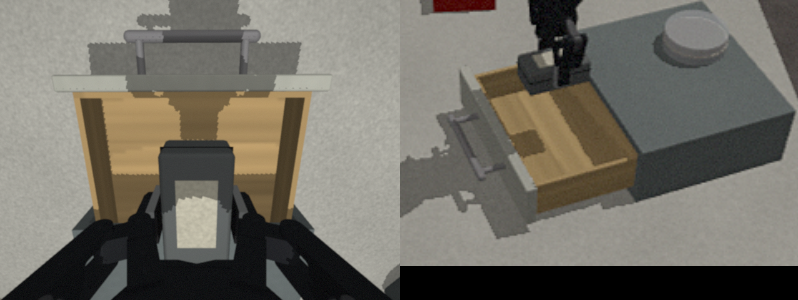

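The box is aligned with the drawer and centred over the uncovered floor, and the panel edge in the wrist crop (row 85) is well ahead of it. Lowering now.

Call:
drive_tool --series '[-1,0,0,15,0,0,0,-1,0,0,20,0,0,0,-1,0,0,20,0,0,0,-1,0,0,20,0,0,0,-1,0,0,15,0,0,0,-1,0,0,8,0,0,0,-1,0,0,4,0,0,0,-1,0,0,0,0,0,0,-1,0,0,0,0,0,0]'

```text
t: 10.18
eef_pos: [0.5732, 0.1814, 0.0565]
tool_rot: [0.001, -0.143, 0.99, 0.0]
contact_force: [0.4, 0.3, -1.0]
gripper_width: 0.534
```

```bash
python3 - <<'E'
from h import *
togo(.572,.183,.0503)
E
```

```text
t 10.18 tcp [0.5732 0.1814 0.0565] yaw -163.55 zax [ 1.e-03  3.e-04 -1.e+00] F [ 0.4  0.3 -1. ] w 0.5339596233996401 q [ 0.12  0.72 -0.73  1.84  0.64  0.83  0.92]
tool mm [0.7 1.9 6.2]
```

Call:
drive_tool --series '[-1,0,0,2,0,0,0,-1,0,0,2,0,0,0,-1,0,0,0,0,0,0]'

```text
t: 10.55
eef_pos: [0.5727, 0.1811, 0.0517]
tool_rot: [-0.0, -0.143, 0.99, -0.0]
contact_force: [0.8, 0.2, -0.8]
gripper_width: 0.529
```

Call:
drive_tool --series '[-1,0,0,1,0,0,0,-1,0,0,0,0,0,0]'

```text
t: 10.8
eef_pos: [0.5727, 0.1811, 0.0508]
tool_rot: [-0.0, -0.143, 0.99, -0.0]
contact_force: [-0.6, -0.8, -1.2]
gripper_width: 0.529
```

Call:
drive_tool --series '[-1,0,0,1,0,0,0,-1,0,0,0,0,0,0]'

```text
t: 11.05
eef_pos: [0.5733, 0.1814, 0.0505]
tool_rot: [0.001, -0.143, 0.99, 0.0]
contact_force: [-0.1, -0.6, 4.9]
gripper_width: 0.528
```

It's touching down (force went from -1 to +5 N). Releasing gradually, then lifting clear.

Call:
drive_tool --series '[0.15,0,0,0,0,0,0,0.3,0,0,0,0,0,0,0.6,0,0,0,0,0,0,0.6,0,0,0,0,0,0,0.6,0,0,0,0,0,0]'

```text
t: 11.68
eef_pos: [0.5728, 0.1812, 0.0499]
tool_rot: [-0.0, -0.143, 0.99, 0.0]
contact_force: [0.9, 0.5, -0.7]
gripper_width: 0.804
```

Call:
drive_tool --series '[0.6,0,0,-10,0,0,0,0.6,0,0,-20,0,0,0,0.6,0,0,-30,0,0,0,0.6,0,0,-30,0,0,0,0.6,0,0,-20,0,0,0,0.6,0,0,0,0,0,0]'

```text
t: 12.42
eef_pos: [0.5737, 0.1817, 0.162]
tool_rot: [0.002, -0.143, 0.99, 0.0]
contact_force: [-0.0, -0.7, -1.2]
gripper_width: 0.807
```

```bash
python3 - <<'E'
from h import *
togo(.572-.15,.183,.16)
snap('wrist','w3');snap('side','s3')
w=cv2.imread('pics/w3.png');s=cv2.resize(cv2.imread('pics/s3.png')[80:240,240:480],None,fx=1.66,fy=1.66)
w=cv2.resize(w,(400,300)); cv2.imwrite('pics/c3.png',np.hstack([w,np.pad(s,((0,300-s.shape[0]),(0,0),(0,0)))]))
E
```

```text
t 12.43 tcp [0.5737 0.1817 0.162 ] yaw -163.56 zax [ 3.5e-03  9.0e-04 -1.0e+00] F [-0.  -0.7 -1.2] w 0.8065194530037149 q [ 0.19  0.59 -0.83  1.78  0.51  0.99  1.02]
tool mm [145.1  44.2   1.5]
```

View pics/c3.png

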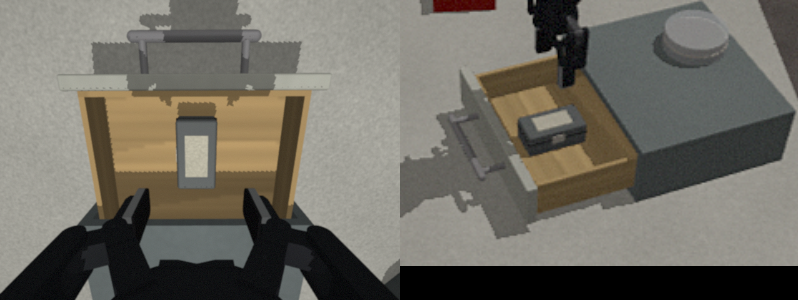

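The box lies flat in the open drawer, label up (wrist crop 196,152), released. Handle middle is at wrist crop (194,36). Next: in front of the handle.

```bash
python3 - <<'E'
from h import *
h=ray('w3',(310.5,58),.055);print(h)
h=(h+np.array([.4547,.1455,0]))/2; u=np.array([np.cos(np.radians(16.4)),np.sin(np.radians(16.4)),0])
t=h-.037*u; print(h,t,np.hypot(*t[:2])); togo(t[0],t[1],.16)
E
```

```text
[0.45589627 0.14420627 0.055     ]
[0.45529814 0.14485314 0.0275    ] [0.41980352 0.1344065  0.0275    ] 0.440794852793084
t 12.53 tcp [0.5725 0.1807 0.1595] yaw -163.56 zax [-4.e-04 -6.e-04 -1.e+00] F [-0.4 -0.2 -0.7] w 0.8021817729028007 q [ 0.19  0.6  -0.83  1.78  0.51  0.99  1.02]
tool mm [159.6  -1.2  -0.4]
```

Call:
drive_tool --series '[-1,15,0,0,0,0,0,-1,30,0,0,0,0,0,-1,30,0,0,0,0,0,-1,30,0,0,0,0,0,-1,30,0,0,0,0,0,-1,25,0,0,0,0,0,-1,0,0,0,0,0,0,-1,0,0,0,0,0,0]'

```text
t: 13.52
eef_pos: [0.4195, 0.1358, 0.1597]
tool_rot: [-0.0, -0.143, 0.99, 0.0]
contact_force: [1.2, 0.6, -0.3]
gripper_width: 0.002
```

Call:
drive_tool --series '[-1,0,0,15,0,0,0,-1,0,0,20,0,0,0,-1,0,0,20,0,0,0,-1,0,0,20,0,0,0,-1,0,0,20,0,0,0,-1,0,0,12,0,0,0,-1,0,0,0,0,0,0]'

```text
t: 14.4
eef_pos: [0.4187, 0.136, 0.0518]
tool_rot: [-0.001, -0.143, 0.99, 0.0]
contact_force: [-0.3, 0.0, 0.8]
gripper_width: -0.002
```

```bash
python3 -c "
from h import *; togo(.4198,.1344,.05)"
```

```text
t 14.4 tcp [0.4187 0.136  0.0518] yaw -163.52 zax [-2.2e-03 -2.0e-04 -1.0e+00] F [-0.3  0.   0.8] w -0.0021720146063523853 q [ 0.18  0.54 -0.76  2.21  0.65  0.63  0.8 ]
tool mm [-0.6 -1.8  1.8]
```

Call:
drive_tool --series '[-1,-6,0,0,0,0,0,-1,-6,0,0,0,0,0,-1,-4,0,0,0,0,0,-1,-4,0,0,0,0,0,-1,-4,0,0,0,0,0,-1,-6,0,0,0,0,0,-1,-8,0,0,0,0,0,-1,-8,0,0,0,0,0,-1,-8,0,0,0,0,0,-1,-8,0,0,0,0,0,-1,-8,0,0,0,0,0,-1,-8,0,0,0,0,0]'

```text
t: 15.9
eef_pos: [0.4946, 0.1582, 0.0529]
tool_rot: [-0.0, -0.143, 0.99, 0.0]
contact_force: [-0.3, 0.3, -0.6]
gripper_width: -0.0
```

Call:
drive_tool --series '[-1,-8,0,0,0,0,0,-1,-8,0,0,0,0,0,-1,-8,0,0,0,0,0,-1,-8,0,0,0,0,0,-1,-6,0,0,0,0,0,-1,-6,0,0,0,0,0,-1,-4,0,0,0,0,0,-1,-4,0,0,0,0,0,-1,-4,0,0,0,0,0,-1,-4,0,0,0,0,0,-1,-3,0,0,0,0,0,-1,-3,0,0,0,0,0]'

```text
t: 17.4
eef_pos: [0.5576, 0.1767, 0.0529]
tool_rot: [-0.0, -0.143, 0.99, -0.0]
contact_force: [-1.1, 0.8, 0.6]
gripper_width: -0.002
```

```bash
python3 - <<'E'
from h import *
h=np.array([.4555,.1448,.05]);u=np.array([np.cos(np.radians(16.4)),np.sin(np.radians(16.4)),0])
o=bot.get_obs(); print('pushed to x rel. start handle',(o['eef_pos']-h)@u)
togo(*(h+.13*u))
E
```

```text
pushed to x rel. start handle 0.10692903091143603
t 17.4 tcp [0.5576 0.1767 0.0529] yaw -163.55 zax [-1.e-04 -1.e-04 -1.e+00] F [-1.1  0.8  0.6] w -0.0022999855809013093 q [ 0.13  0.71 -0.73  1.88  0.64  0.81  0.91]
tool mm [-23.1  -1.8   2.9]
```

Call:
drive_tool --series '[-1,-3,0,0,0,0,0,-1,-3,0,0,0,0,0,-1,-3,0,0,0,0,0,-1,-3,0,0,0,0,0,-1,-2,0,0,0,0,0,-1,-2,0,0,0,0,0]'

```text
t: 18.15
eef_pos: [0.5729, 0.1812, 0.0529]
tool_rot: [-0.0, -0.143, 0.99, -0.0]
contact_force: [-1.0, 0.3, 0.6]
gripper_width: 0.002
```

Call:
drive_tool --series '[-1,-2,0,0,0,0,0,-1,-2,0,0,0,0,0]'

```text
t: 18.4
eef_pos: [0.5746, 0.1818, 0.0527]
tool_rot: [-0.002, -0.143, 0.99, -0.001]
contact_force: [-11.4, -2.7, 10.6]
gripper_width: 0.002
```

```bash
python3 - <<'E'
from h import *
togo(.58,.18,.05)
snap('side','s4');snap('scene','c4')
s=cv2.resize(cv2.imread('pics/s4.png')[80:240,260:460],None,fx=2,fy=2);c=cv2.resize(cv2.imread('pics/c4.png')[240:400,310:510],None,fx=2,fy=2)
cv2.imwrite('pics/c4b.png',np.hstack([s,c]))
E
```

```text
t 18.4 tcp [0.5746 0.1818 0.0527] yaw -163.53 zax [-0.0039 -0.0023 -1.    ] F [-11.4  -2.7  10.6] w 0.001660143573292948 q [ 0.12  0.73 -0.73  1.83  0.64  0.83  0.92]
tool mm [-4.6 -3.2  2.7]
```

View pics/c4b.png

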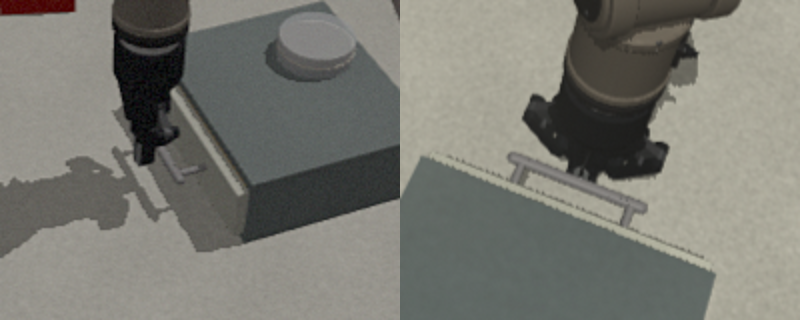

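Call:
drive_tool --series '[-1,-1,0,0,0,0,0,-1,0,0,0,0,0,0]'

```text
t: 18.75
eef_pos: [0.5746, 0.1818, 0.0525]
tool_rot: [-0.003, -0.143, 0.99, -0.001]
contact_force: [-10.3, -2.7, 8.1]
gripper_width: -0.002
```

It's against the stop: another commanded 1 mm gave no travel. Backing off and rising.

Call:
drive_tool --series '[-1,5,0,0,0,0,0,-1,15,0,0,0,0,0,-1,20,0,0,0,0,0,-1,20,0,0,0,0,0,-1,0,0,-30,0,0,0,-1,0,0,-40,0,0,0,-1,0,0,-40,0,0,0,-1,0,0,-40,0,0,0,-1,0,0,-40,0,0,0,-1,0,0,0,0,0,0,-1,0,0,0,0,0,0]'

```text
t: 20.12
eef_pos: [0.5195, 0.1649, 0.2423]
tool_rot: [-0.0, -0.143, 0.99, -0.001]
contact_force: [-0.1, -0.7, -0.0]
gripper_width: -0.001
```

```bash
python3 - <<'E'
from h import *
togo(.58,.18,.05)
snap('side','s5');snap('scene','c5');snap('wrist','w5')
s=cv2.resize(cv2.imread('pics/s5.png')[80:240,260:460],None,fx=2,fy=2);c=cv2.resize(cv2.imread('pics/w5.png'),(400,300));c=np.pad(c,((0,20),(0,0),(0,0)))
cv2.imwrite('pics/c5b.png',np.hstack([s,c]))
E
```

```text
t 20.12 tcp [0.5195 0.1649 0.2423] yaw -163.57 zax [-1.0e-04 -1.1e-03 -1.0e+00] F [-0.1 -0.7 -0. ] w -0.001178810757825243 q [ 0.31  0.42 -0.92  1.83  0.38  1.08  1.1 ]
tool mm [-62.4  -2.5 192.3]
```

View pics/c5b.png

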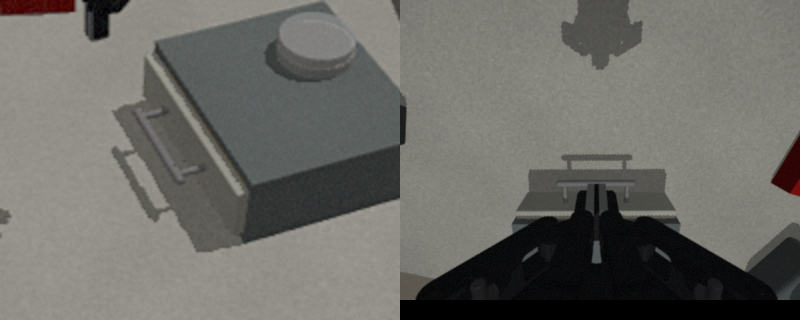

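The side view shows the front panel flush with the unit along its whole width, with the handle free and the arm clear above it. Handing in.

```bash
python3 -c "
from h import *; print(bot.hand_in())"
```

```text
the job is handed in; nothing more can be done
None
```

The slide box is in the drawer and the drawer is shut; I handed the job in at about 20 s of the 54 s allowed.

- **Placing:** I gripped the box across its width and lowered it until the force reading turned from about -1 N to +5 N at touchdown. I then opened the jaws and lifted clear. Pictures after that showed it flat on the floor, label up, with the drawer still open by roughly 0.14 m.
- **Closing:** I pushed the handle with closed fingers until it met the stop. The force rose to about 11 N, and a further commanded 1 mm gave no travel.
- **Last checks:** The front panel looks flush with the unit, the arm is clear, and the force on the tool is about zero.
- **Not confirmed:** I could not see the box once the drawer was shut, so its final position rests on the picture from before closing and the slow push. The handle's measured travel came to about 142 mm against my estimate of 145 mm, which is within my measurement error.

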